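Build up an idler spindle and lock it with its bayonet collar

ROBOT

A 7-joint arm with a two-finger parallel gripper is mounted at the origin on a cart in front of the work surface, level with it; the furniture and walls round the work are solid. World frame = base frame: x ahead of the robot, y to its left, z up, the work surface at z = 0. Lengths are in m, angles in rad, forces in N, time in s.
With the tool pointing down it reaches from about 0.4 to 0.925 m from the base axis. Payload 4.1 kg.
Tool frame: the origin (TCP) lies on the centre line of the jaws, within the pads' length; the fingertips stand 17 mm ahead of it and the grasp point (between the pads) lies 2 mm behind it; z points along the fingers, y is the line along which they close (so a half turn about z gives the same grasp; the last joint's range is limited). The gripper opens to 85 mm and grips with 20 to 120 N. Pads are 22 mm wide; open, the fingers measure 114 mm over their backs; the gripper's body (76 mm by 85 mm) begins 54 mm behind the grasp point. The pads swing forward as they close: fully open they stand 13 mm farther back than shut.
Start: joints at [1.143, 0.398, 0.045, 1.537, -0.019, 1.207, -0.051], TCP at [0.21, -0.615, 0.248] pointing down, gripper open.
Joint ranges: [-2.82, 2.82], [-0.49, 2.23], [-1.37, 1.46], [0, 2.46], [-1.36, 4.5], [0.23, 2], [-2.94, 2.94]. Speed limits (rad/s): [2.57, 2.57, 3.14, 3.14, 3.14, 3.14, 3.14].

INTERFACE

Orientations are given as a unit quaternion [w, x, y, z].
In Python, from bench import sense, cams, finish_job gives the robot as it stands. The module is installed in compiled form; this text tells all that it offers.
- The arm moves only by the shell command python3 -m crank 'ROWS' [FORCE]. ROWS is JSON, one flat list of numbers, 7 for each row, row after row: the turn, a rotation vector about the tool's x, y, z in rad, then the shift along the tool's x, y, z in m, then the opening in per cent of the stroke, from 0 (shut) to 100 (fully open). In form: [rx, ry, rz, x, y, z, hand, rx, ry, rz, x, y, z, hand, ...]. A call has 1 to 12 rows; each row shifts and turns the commanded pose from where the row before left it, along the tool's axes as they then stand; what a row does not reach is not made up. A row lasts 1/10 s, in which the tool goes at most 50 mm and 8.59 degrees, less where a joint would pass 70% of its speed; a pose out of reach is approached as far as the arm can. A call is refused whole if a number of a shift passes 0.05 or a number of a turn 0.15, either way. A call with a gripper value outside its range is refused whole. The fingers move at their own pace and stop on an object; FORCE is the grip in N (left out, the last holds). Time passes only in rows, so rows that do not move let the fingers close. It gives the time, the measured TCP pose, the force, the opening and the grip force at its end, in the units of the state.
- sense(): the state, without advancing time (a new reading comes with each control period).
- cams.camera(name): name is "scene" or "top" or "wrist"; returns a dict with "image" (384x512x3 uint8, blue, green, red), "vertical_fov" (degrees; the focal length in pixels is half the picture's height over the tangent of half this angle, whatever the lens; pixels are square), "cx", "cy" (the principal point, pixels), "T" (4x4, takes a point from camera to world coordinates). Camera axes: x right, y down, z forward; pixel columns grow to the right and rows downward; lengths in m; the calibration is good to about 2 mm. A picture is of the moment at which its call begins. There is no depth.
- finish_job(): hands the job in; it is judged then, once.
The state is a dict: "time_s": time; "joint_positions": joint angles; "joint_vel": joint speeds; "joint_torque": joint torques, N m; "eef_pos": TCP position; "ee_rot": TCP orientation; "wrist_force": force on the tool from outside, world axes, zero at the start; "wrist_torque": the same for the moment, N m; "width": opening from 0.0 (shut) to 1.0 (fully open); "gripper_force": force on a finger pad.
Only numpy, scipy, OpenCV 4.12 (cv2) and the standard library are available. Lean on these libraries where they do the work, as an engineer would, in place of code of your own. Each camera call takes 0.05 s, during which the arm holds its last target. There are 200 camera calls.

TASK

Build up the idler spindle that is bolted to the bench: put the ball bearing on its shaft first, down on the spring-loaded thrust disc, then the spacer sleeve on top of the bearing, then the bayonet lock collar. Press the collar down against the spring so that its slots pass the two lugs of the shaft, turn it clockwise (seen from above) gently to the stop and let the spring lift it so that the lugs sit in the collar's notches. Feel your way and never press on the lugs or the stack with more than about 30 N, leave the oil bottle, the gauge block and the spanner where they are, and let go of everything at the end.

Things in the scene. Friction and masses are not known exactly. Their poses are not given: they have to be found in the camera images.
- spindle_base: Idler spindle unit bolted to the bench: aluminium foot 100 x 84 x 12 mm (x, y, z), round boss 52 mm across up to z = 30 mm, steel shaft upright on its z axis. Origin: centre of the underside; heights z below are in this frame. Shaft 23.4 mm across up to z = 61.5 mm, chamfered to 18.4 mm at 64 mm, then a 14 mm neck with two lugs and a tapered nose.
- seat (a point): Centre of the top face of the thrust disc at rest, on the shaft axis, z = 42 mm; axes of the base; it does not follow the disc.
- thrust_disc: Steel thrust disc, 44 mm across, 5 mm thick, round the shaft on a coil spring. Origin: centre of its underside, z = 37 mm at rest. The spring pushes up with 4.5 N plus 1.8 N per mm pressed; the disc bottoms 8 mm down (19 N), and harder pressing only loads the parts: keep below 30 N. At the stop a twist of 0.2 N m is plenty; 0.7 N m is wrenching.
- lug_level (a point): Point on the shaft axis level with the top of the two lugs, which face away from each other, z = 88.5 mm; their underside is at 83.5 mm. They reach 11.4 mm from the axis (10.6 mm at the top), each 0.42 rad wide. Axes of the base. The shaft is clamped at an unreported angle: the line of the lugs is anywhere within 0.7 rad of the base's x axis, so find it by feel or sight. It holds against 3 N m.
- nose (a point): Top of the shaft's nose, on its axis, z = 96 mm. The nose tapers from 14 mm at z = 92 mm to 7 mm across and leads the collar's bore on. Axes of the base.
- bearing: Ball bearing, plain steel with black seals, outside diameter 52 mm, bore 25 mm, 15 mm thick, about 0.1 kg, lying flat. Origin: centre of its underside, z up. On the disc its origin is at the seat; in the locked stack 3 mm lower.
- spacer: Plain steel spacer sleeve, outside diameter 32 mm, bore 25 mm, 16 mm tall, about 0.04 kg, standing on end. Origin: centre of its underside, z up. In place on the bearing its origin is 15 mm above the bearing's.
- lock_collar: Knurled dark steel bayonet collar, 36 mm across, 22 mm tall, about 0.06 kg, standing right way up. Origin: centre of its underside, z up. Bore 16 mm. Two slots, each 0.56 rad wide, 12.4 mm deep from the axis, run right through at its +x and -x sides. Its origin is at z = 88.5 mm when it rests on top of the lugs, 73 mm with the lugs in the slots, resting on the spacer, and 70 mm when locked.
- collar_ledge (a point): Point on the collar's axis 16 mm above its underside: top of the inner ledge, which must pass below the lugs before the collar can turn. That needs it pressed 5.5 mm or more from its rest on the spacer (origin below z = 67.5 mm, some 12 to 14 N or more).
- collar_notch (a point): Floor of one of the collar's two notches (each 0.62 rad wide, 13.5 mm above the underside), 0.92 rad anticlockwise, seen from above, of the +x slot; the other is half a turn on. Beyond each notch is a stop wall. Turn the pressed collar clockwise by about 0.9 to 1.1 rad from the slots, until the lugs meet the stop, then let it rise: the lugs sit in the notches.
- oil_bottle: Oil bottle with red nozzle, 43 mm diameter, 128 mm tall, standing on the bench: not to be moved. Origin: centre of its underside.
- gauge_block: Steel gauge block, 22 x 45 x 25 mm, on the bench: not to be moved. Origin: centre of its underside.
- spanner: Combination spanner, 28 x 190 x 6 mm, long along its y axis, on the bench: not to be moved. Origin: centre of its underside.
Not all that is in view belongs to the job. Leave any green look-alike of the bearing alone.

How it is judged:
By the outcome, as a careful person would: the job done as asked, in the order asked, and still so for the second after the job is handed in, with the robot touching nothing.
It also fails if it takes over 72 s, if anything falls off the work surface, if the arm or the gripper's body presses on something with over 40 N, if the wrist force passes 120 N, or if a joint passes its speed limit or range.

## Working session

There is one attempt and no reset: what is moved stays moved. The work goes in short steps, Python scripts to look and compute and a shell command to move; the robot and the scene stay as the last step left them, time stands still between calls to the robot, and variables do not carry over. Pictures are saved under pics/ and viewed, at most 10 in all, crops included, and the job is handed in when it is done.

```bash
mkdir -p pics; python3 - <<'E'
from bench import sense,cams
import cv2,numpy as np
s=sense();print({k:np.round(v,3).tolist() for k,v in s.items()})
for n in("scene","top"):
    c=cams.camera(n);cv2.imwrite(f"pics/{n}0.png",c["image"]);print(n,c["vertical_fov"],c["cx"],c["cy"],np.round(c["T"],4).tolist())
a=cv2.imread("pics/scene0.png");b=cv2.imread("pics/top0.png")
E
```

```text
{'time_s': 0.0, 'joint_positions': [1.143, 0.399, 0.045, 1.538, -0.019, 1.207, -0.051], 'joint_vel': [0.0, -0.0, 0.001, -0.0, -0.001, -0.0, -0.001], 'joint_torque': [-0.0, -47.513, 1.364, -25.422, 0.012, 0.009, -0.0], 'eef_pos': [0.21, -0.615, 0.247], 'ee_rot': [-0.001, 0.987, 0.164, -0.0], 'wrist_force': [0.682, -0.445, -0.085], 'wrist_torque': [-0.006, -0.025, -0.002], 'gripper_force': 0.0, 'width': 1.006}
scene 49.501147136966395 256.6002214988991 194.52240281836916 [[-0.5384, -0.3437, 0.7694, -0.2144], [-0.8426, 0.2334, -0.4854, 0.6475], [-0.0128, -0.9096, -0.4153, 0.5224], [0.0, 0.0, 0.0, 1.0]]
top 42.95014818951769 260.6877004778247 190.8457390058137 [[-0.0166, -0.9891, 0.1466, 0.4319], [-0.9998, 0.0156, -0.0076, 0.1524], [0.0053, -0.1467, -0.9892, 1.1047], [0.0, 0.0, 0.0, 1.0]]
```

View pics/top0.png

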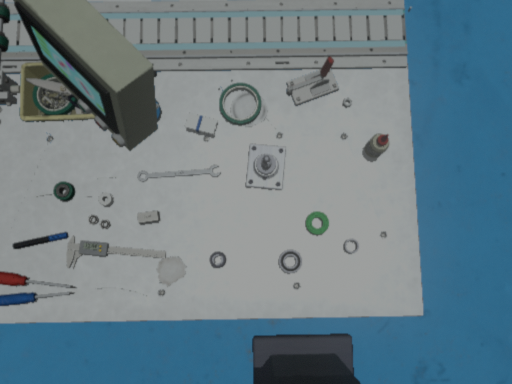

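View pics/scene0.png

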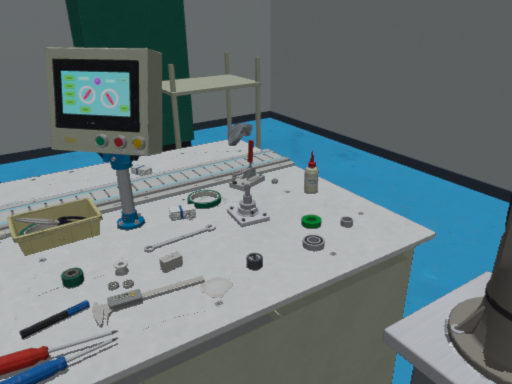

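Top view candidates: the steel bearing with black seals is at (290,261), the green look-alike at (317,223). The dark ring at (218,260) (scene (254,261)) should be the collar, and the pale ring at (350,246) the spacer. Other rings are the green-black one at (64,191), the white nut at (106,200) and a big green ring at (240,103). The spindle is at (265,165). I choose (290,261) and will check it in a crop.

```bash
cat > h.py <<'E'
from bench import sense,cams
import cv2,numpy as np
from scipy.spatial.transform import Rotation as R
def cam(n,save=None):
    c=cams.camera(n)
    if save: cv2.imwrite(f"pics/{save}.png",c["image"])
    c["f"]=192/np.tan(np.radians(c["vertical_fov"]/2)); c["T"]=np.array(c["T"]); return c
def p2w(c,u,v,z):
    d=c["T"][:3,:3]@np.array([(u-c["cx"])/c["f"],(v-c["cy"])/c["f"],1]);o=c["T"][:3,3]
    return o+d*(z-o[2])/d[2]
def w2p(c,p):
    q=c["T"][:3,:3].T@(np.array(p)-c["T"][:3,3]);return c["f"]*q[0]/q[2]+c["cx"],c["f"]*q[1]/q[2]+c["cy"]
def rot():
    q=sense()["ee_rot"];return R.from_quat([q[1],q[2],q[3],q[0]])
def shift(target):  # world target -> tool-frame shift
    s=sense();return rot().inv().apply(np.array(target)-s["eef_pos"])
def yaw():  # world angle of tool y axis and tilt
    m=rot().as_matrix();return np.arctan2(m[1,1],m[0,1]),m[:,2]
E
python3 - <<'E'
from h import *
c=cam("top")
for n,u,v,z in(("bearing",290,261,.015),("collar",218,260,.022),("spacer",350.5,246,.016),("base",266,166,.012),("nose",265.5,159,.096),("green",317,223,.015),("bottle",376,147,.06),("block",149,217,.025),("spanr",218,172,0.006)):
    print(n,p2w(c,u,v,z).round(4))
print(yaw())
im=c["image"];a=cv2.resize(im[130:290,180:380],None,fx=4,fy=4,interpolation=cv2.INTER_CUBIC)[:600];
cv2.imwrite("pics/crop1.png",im[135:285,180:380].repeat(4,0).repeat(4,1))
E
```

```text
bearing [0.4356 0.0818 0.015 ]
collar [0.4404 0.2403 0.022 ]
spacer [ 0.4663 -0.0533  0.016 ]
base [0.6509 0.1309 0.012 ]
nose [0.6491 0.1334 0.096 ]
green [0.5187 0.0193 0.015 ]
bottle [ 0.68   -0.1104  0.06  ]
block [0.5372 0.3926 0.025 ]
spanr [0.6398 0.2409 0.006 ]
(np.float64(-1.2418322895316007), array([-5.82172559e-04,  1.34183587e-03, -9.99998930e-01]))
```

View pics/crop1.png

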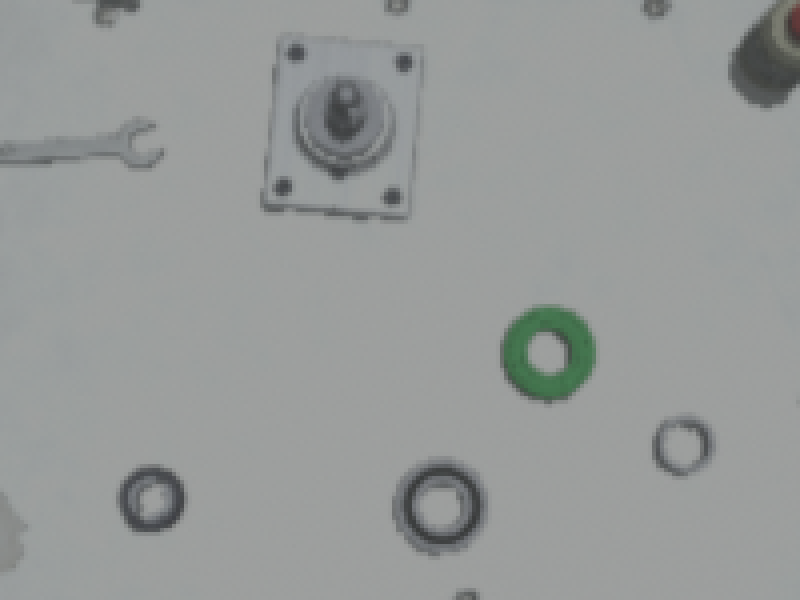

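The crop confirms it. The bearing with the black seal ring is at crop (440,506), i.e. pixel (290,261). The thin pale spacer is at (351,246), the dark collar at (218,260), the green look-alike at (317,223) and the nose at (266.5,157). I'm swinging the arm round towards the bearing.

```bash
python3 -m crank '[0,0,-0.09,0.048,-0.013,0,100,0,0,-0.09,0.048,-0.013,0,100,0,0,-0.09,0.048,-0.013,0,100,0,0,-0.09,0.048,-0.013,0,100,0,0,-0.09,0.048,-0.013,0,100,0,0,-0.09,0.048,-0.013,0,100,0,0,-0.09,0.048,-0.013,0,100,0,0,-0.09,0.048,-0.013,0,100,0,0,-0.09,0.048,-0.013,0,100,0,0,-0.09,0.048,-0.013,0,100,0,0,-0.09,0.048,-0.013,0,100,0,0,-0.09,0.048,-0.013,0,100]' 40; python3 - <<'E'
from h import *
print(yaw(), shift([.4356,.0818,.2]))
E
```

```text
time_s: 1.35
eef_pos: [0.4737, -0.1095, 0.2482]
ee_rot: [0.0, 0.761, 0.649, 0.0]
wrist_force: [1.6, 1.2, 0.6]
width: 1.001
gripper_force: 0.0
(np.float64(-0.15788570254453582), array([ 4.41131018e-04,  4.13645552e-05, -9.99999902e-01])) [ 0.1829176  -0.06776904  0.04820972]
```

```bash
python3 -m crank '[0,0,0,0.046,-0.017,0.012,100,0,0,0,0.046,-0.017,0.012,100,0,0,0,0.046,-0.017,0.012,100,0,0,0,0.045,-0.017,0.012,100,0,0,0,0,0,0,100,0,0,0,0,0,0,100]'; python3 - <<'E'
from h import *
c=cam("wrist","w1")
print(yaw(), shift([.4356,.0818,.2]),c["vertical_fov"],c["cx"],c["cy"],c["T"].round(3).tolist())
print(w2p(c,[.4356,.0818,.015]))
E
```

```text
time_s: 1.95
eef_pos: [0.4357, 0.0793, 0.2004]
ee_rot: [0.0, 0.761, 0.649, -0.0]
wrist_force: [0.4, -0.9, 0.2]
width: 0.997
gripper_force: 0.0
(np.float64(-0.16168209429207997), array([-1.36988186e-04, -6.99101792e-04, -9.99999746e-01])) [ 0.00362902 -0.00129208  0.00054897] 58.95852562266543 258.3008402119782 193.3398183137586 [[0.987, -0.15, -0.051, 0.447], [-0.158, -0.935, -0.318, 0.163], [0.0, 0.322, -0.947, 0.325], [0.0, 0.0, 0.0, 1.0]]
(np.float64(259.5650244687558), np.float64(169.73568456362014))
```

View pics/w1.png

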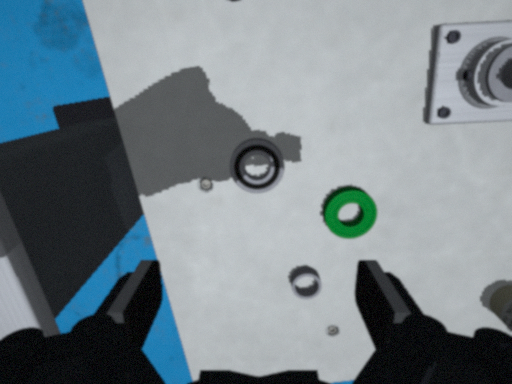

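Wrist view: the bearing is at (257,165) with the black seal, the green one at (349,212), the spacer at (305,281) and the spindle at upper right (490,72). It all agrees with the top view to a few mm. I'll refine the numbers before descending.

```bash
python3 - <<'E'
from h import *
c=cam("wrist")
g=cv2.cvtColor(c["image"],cv2.COLOR_BGR2GRAY)
for (u,v,r0,r1) in((257,165,22,32),(305,281,12,20)):
    x0,y0=u-45,v-45;G=cv2.resize(g[y0:y0+90,x0:x0+90],None,fx=4,fy=4,interpolation=cv2.INTER_CUBIC)
    h=cv2.HoughCircles(G,cv2.HOUGH_GRADIENT,1,400,param1=100,param2=15,minRadius=r0*4,maxRadius=r1*4)
    a,b,r=h[0,0]/4;print(a+x0,b+y0,r,p2w(c,a+x0,b+y0,.0155).round(4))
    if u==257: 
        p=p2w(c,a+x0,b+y0,.015);p[2]=.016;print("shift",shift(p).round(4))
print(w2p(c,sense()["eef_pos"]))
E
```

```text
255.375 158.375 28.175 [0.4342 0.0919 0.0155]
shift [ 0.0141 -0.0048  0.1847]
303.625 279.875 16.15 [ 0.4629 -0.0452  0.0155]
(np.float64(263.4551176265536), np.float64(287.75898739333303))
```

```bash
cat >> h.py <<'E'
def ring(c,u,v,thr,w=40,amin=40):
    g=cv2.cvtColor(c["image"],cv2.COLOR_BGR2GRAY);u,v=int(u),int(v)
    m=(g[v-w:v+w,u-w:u+w]<thr).astype(np.uint8)
    out=[]
    for k in cv2.findContours(m,cv2.RETR_CCOMP,cv2.CHAIN_APPROX_NONE)[0]:
        if len(k)>amin:
            e=cv2.fitEllipse(k);out.append((round(e[0][0]+u-w,1),round(e[0][1]+v-w,1),np.round(e[1],1).tolist()))
    return out
E
python3 - <<'E'
from h import *
for n,u,v in(("wrist",257,165),("top",290,261)):
  c=cam(n)
  for t in(40,55):
    for e in ring(c,u,v,t,40 if n=="wrist" else 15,25): print(n,t,e,p2w(c,*e[:2],.015).round(4))
E
```

```text
wrist 40 (254.7, 163.8, [41.8, 44.1]) [0.433  0.0861 0.015 ]
wrist 40 (255.3, 165.2, [36.7, 37.2]) [0.4334 0.0847 0.015 ]
wrist 55 (254.8, 163.5, [43.0, 45.7]) [0.4332 0.0864 0.015 ]
wrist 55 (255.5, 165.4, [35.5, 35.9]) [0.4335 0.0845 0.015 ]
top 55 (284.4, 263.8, [4.8, 26.5]) [0.4297 0.0944 0.015 ]
```

```bash
python3 - <<'E'
from h import *
print(shift([.434,.0845,.016]).round(4))
E
python3 -m crank '[0,0,0,0.006,-0.001,0.045,100,0,0,0,0,0,0.045,100,0,0,0,0,0,0.045,100,0,0,0,0,0,0.025,100,0,0,0,0,0,0,100,0,0,0,0,0,0,100]'; python3 - <<'E'
from h import *
c=cam("wrist","w2");print(w2p(c,[.434,.0845,.015]),shift([.434,.0845,.016]).round(4))
for t in(40,55):
  for e in ring(c,262,260,t,70,60): print(t,e,p2w(c,*e[:2],.015).round(4))
E
```

```text
[ 0.007  -0.004   0.1848]
time_s: 2.75
eef_pos: [0.4369, 0.084, 0.041]
ee_rot: [0.0, 0.763, 0.647, 0.0]
wrist_force: [-0.3, 0.5, 0.1]
width: 1.003
gripper_force: 0.0
(np.float64(255.84716146258947), np.float64(256.0401955806386)) [-0.0004 -0.0038  0.0258]
40 (253.7, 252.9, [73.8, 84.0]) [0.4332 0.0864 0.015 ]
40 (253.9, 254.0, [60.1, 67.0]) [0.4332 0.0858 0.015 ]
55 (253.7, 252.9, [75.1, 85.5]) [0.4332 0.0864 0.015 ]
55 (253.8, 254.0, [58.5, 65.7]) [0.4332 0.0858 0.015 ]
```

View pics/w2.png

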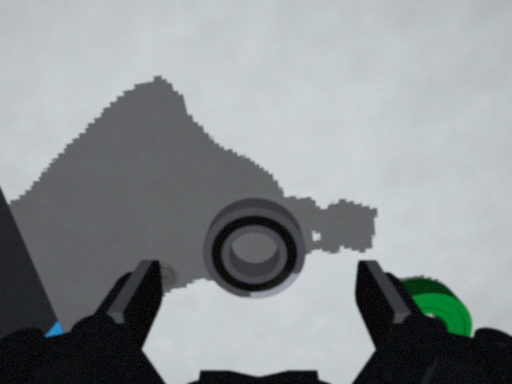

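The bearing sits centred between the jaws at (254,253), and the green one at (440,305) is clear of the fingers. Descending and gripping.

```bash
python3 -m crank '[0,0,0,0.001,-0.004,0.013,100,0,0,0,0,0,0.012,100,0,0,0,0,0,0,55,0,0,0,0,0,0,50,0,0,0,0,0,0,50,0,0,0,0,0,0,50,0,0,0,0,0,0,50]' 40; python3 - <<'E'
from h import *
print(yaw(),sense()["eef_pos"])
E
```

```text
time_s: 3.5
eef_pos: [0.4335, 0.0863, 0.0168]
ee_rot: [0.001, 0.762, 0.648, 0.001]
wrist_force: [-1.4, -1.0, 5.2]
width: 0.589
gripper_force: 41.0
(np.float64(-0.16210228964941423), array([ 1.94581488e-03, -3.20954608e-04, -9.99998055e-01])) [0.43346123 0.08625354 0.01677464]
```

Gripped (50 mm opening). I'll lift and move to a spot beside the spindle where the wrist camera sees the nose and lugs.

```bash
python3 -m crank '[0,0,0,0,0,-0.04,50,0,0,0,0,0,-0.045,50,0,0,0,0,0.01,-0.045,50,0,0,0,0.003,0.039,-0.02,50,0,0,0,0.004,0.04,0,50,0,0,0,0.004,0.04,0,50,0,0,0,0.004,0.04,0,50,0,0,0,0.004,0.04,0,50,0,0,0,0,0,0,50,0,0,0,0,0,0,50]'; python3 - <<'E'
from h import *
c=cam("wrist","w3")
s=sense();print(yaw(),s["eef_pos"],s["gripper_force"],w2p(c,[.6491,.1334,.096]),w2p(c,[.6509,.1309,.012]))
E
```

```text
time_s: 4.5
eef_pos: [0.6418, 0.0711, 0.1652]
ee_rot: [-0.001, 0.762, 0.647, -0.0]
wrist_force: [-1.1, -0.5, -1.5]
width: 0.582
gripper_force: 43.0
(np.float64(-0.16165840277683097), array([-1.55185065e-03,  1.90070294e-04, -9.99998778e-01])) [0.64093651 0.07144788 0.16533262] 43.03068332519615 (np.float64(256.3577287013553), np.float64(118.8260773643069)) (np.float64(259.7164091038507), np.float64(109.68892195597653))
```

View pics/w3.png

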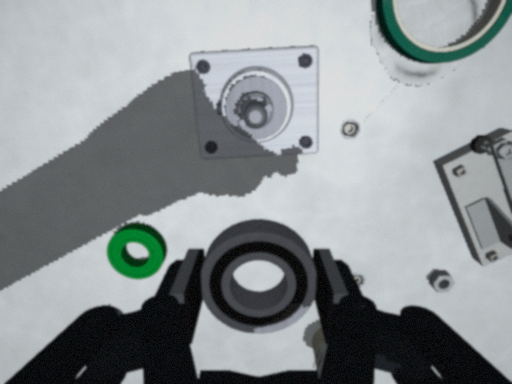

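The spindle base screws are at (203,67), (304,60), (306,143) and (212,148), with the nose at about (258,117). The bearing in the jaws is at (258,282). I'll measure these relative to each other and crop the lugs.

```bash
python3 - <<'E'
from h import *
c=cam("wrist");s=sense();im=c["image"]
w=[p2w(c,u,v,.012) for u,v in((203,67),(304,60),(306,143),(212,148))]
print(np.round(w,4).tolist(),"ctr",np.mean(w,0).round(4),"nose",p2w(c,258,117,.096).round(4))
for a,b in((0,1),(3,2)): d=w[b]-w[a];print("base yaw",np.arctan2(d[1],d[0]),np.linalg.norm(d))
zb=s["eef_pos"][2]-.0168+.015
for t in(40,):
  for e in ring(c,258,282,t,75,60): 
    p=p2w(c,*e[:2],zb);print(e,"brg",p.round(4),"tool",(rot().inv().apply(p-s["eef_pos"])).round(4))
cv2.imwrite("pics/c3.png",cv2.resize(im[65:155,205:310],None,fx=6,fy=6,interpolation=cv2.INTER_CUBIC))
E
```

```text
[[0.6121, 0.1697, 0.012], [0.6892, 0.1622, 0.012], [0.6833, 0.0987, 0.012], [0.6061, 0.107, 0.012]] ctr [0.6477 0.1344 0.012 ] nose [0.6492 0.1345 0.096 ]
base yaw -0.09726191885702387 0.07746666657633454
base yaw -0.10824348556852192 0.07765508945359191
(324.2, 300.8, [14.8, 101.6]) brg [0.6664 0.0587 0.1638] tool [-0.0085  0.0275  0.0018]
(191.7, 302.0, [15.1, 100.4]) brg [0.6088 0.0675 0.1638] tool [-0.0091 -0.0308  0.0018]
(258.0, 282.9, [82.7, 96.7]) brg [0.6392 0.0724 0.1638] tool [ 0.0006 -0.0016  0.0018]
(258.2, 284.1, [66.4, 76.5]) brg [0.6392 0.0718 0.1638] tool [ 0.     -0.0015  0.0018]
```

View pics/c3.png

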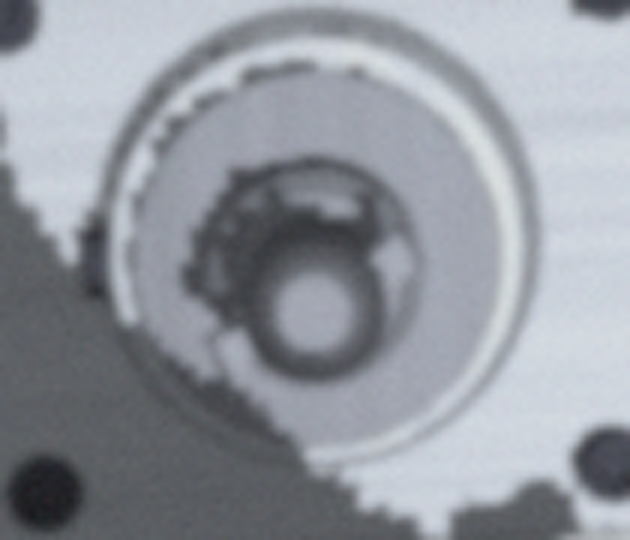

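Nose at (257.2,116.3), so the axis is about (0.6485, 0.135). The lugs look to run from lower left to upper right, roughly 0.4–0.5 rad from the base's x axis. I'll carry the bearing over the nose and check alignment through the bore.

```bash
python3 -m crank '[0,0,0,0.022,0,0,50,0,0,0,0.022,-0.001,0,50,0,0,0,0.02,0,0,50,0,0,0,0,0,0.02,50,0,0,0,0,0,0.02,50,0,0,0,0,0,0,50,0,0,0,0,0,0,50,0,0,0,0,0,0,50]'; python3 - <<'E'
from h import *
c=cam("wrist");s=sense();im=c["image"];print(s["eef_pos"],shift([.6487,.1365,.12]))
zb=s["eef_pos"][2]-.0168+.015
for e in ring(c,258,282,40,75,60): print(e,"brg",p2w(c,*e[:2],zb).round(4),p2w(c,*e[:2],.096).round(4))
cv2.imwrite("pics/c4.png",cv2.resize(im[210:350,180:340],None,fx=4,fy=4,interpolation=cv2.INTER_CUBIC))
E
```

```text
time_s: 5.4
eef_pos: [0.6516, 0.1347, 0.1272]
ee_rot: [0.001, 0.762, 0.648, 0.001]
wrist_force: [0.2, -0.5, -1.4]
width: 0.584
gripper_force: 43.0
[0.65175016 0.13471363 0.12724513] [ 0.00126511 -0.00331508  0.00723853]
(324.2, 300.1, [14.6, 98.7]) brg [0.6771 0.1221 0.1254] [0.6804 0.0998 0.096 ]
(191.6, 302.3, [15.0, 99.9]) brg [0.6193 0.1305 0.1254] [0.6091 0.1102 0.096 ]
(258.0, 282.9, [82.3, 96.7]) brg [0.6498 0.1355 0.1254] [0.6467 0.1163 0.096 ]
(258.2, 284.2, [66.7, 76.6]) brg [0.6498 0.1349 0.1254] [0.6467 0.1155 0.096 ]
```

View pics/c4.png

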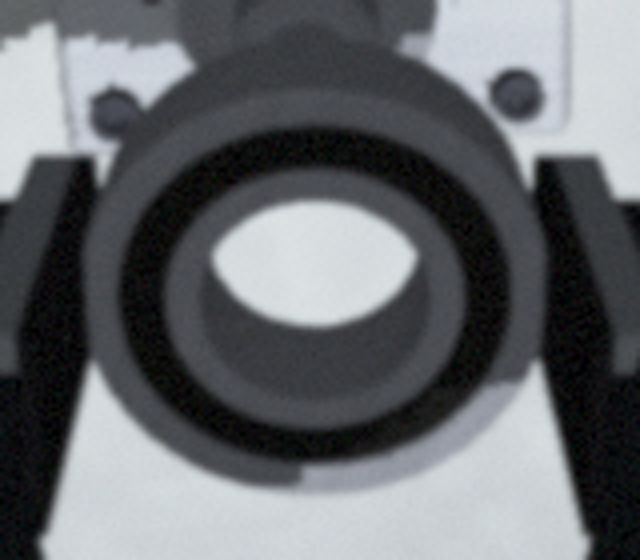

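Only the bench shows through the bore, because the oblique view hides the nose. The bearing centre is at (0.6498, 0.1352), so a 1.3 mm correction remains. I'll feel the way down.

```bash
python3 -m crank '[0,0,0,0,-0.0013,0.01,50,0,0,0,0,0,0.01,50,0,0,0,0,0,0.002,50,0,0,0,0,0,0.002,50,0,0,0,0,0,0.002,50,0,0,0,0,0,0,50]'; python3 - <<'E'
from h import *
s=sense();print(s["eef_pos"],s["wrist_force"],s["wrist_torque"])
E
```

```text
time_s: 6.05
eef_pos: [0.6498, 0.1347, 0.0993]
ee_rot: [-0.0, 0.762, 0.648, -0.0]
wrist_force: [0.8, 0.3, -1.3]
width: 0.58
gripper_force: 43.0
[0.64977544 0.13473547 0.09932691] [ 0.84185455  0.3127855  -1.28625375] [ 0.10128572 -0.10574284  0.02765041]
```

Past the lug tops with no contact. Continuing to the chamfer.

```bash
python3 -m crank '[0,0,0,0,0,0.005,50,0,0,0,0,0,0.005,50,0,0,0,0,0,0.004,50,0,0,0,0,0,0.003,50,0,0,0,0,0,0.002,50,0,0,0,0,0,0.002,50,0,0,0,0,0,0.002,50,0,0,0,0,0,0,50]'; python3 - <<'E'
from h import *
s=sense();print(s["eef_pos"],s["wrist_force"],s["wrist_torque"])
E
```

```text
time_s: 6.85
eef_pos: [0.6501, 0.1352, 0.0766]
ee_rot: [-0.0, 0.762, 0.648, 0.001]
wrist_force: [1.7, 0.3, -0.9]
width: 0.584
gripper_force: 43.0
[0.65012985 0.13523087 0.07662003] [ 1.70927489  0.3494827  -0.93091412] [ 0.20957591 -0.18748261 -0.01907378]
```

On the shaft. Lower to the disc and release.

```bash
python3 -m crank '[0,0,0,0,0,0.005,50,0,0,0,0,0,0.005,50,0,0,0,0,0,0.004,50,0,0,0,0,0,0.002,50,0,0,0,0,0,0.001,50,0,0,0,0,0,0,50,0,0,0,0,0,0,75,0,0,0,0,0,0,100,0,0,0,0,0,0,100]'; python3 - <<'E'
from h import *
s=sense();print(s["eef_pos"],s["wrist_force"],s["wrist_torque"],s["width"])
E
```

```text
time_s: 7.75
eef_pos: [0.6494, 0.1338, 0.0595]
ee_rot: [0.0, 0.762, 0.647, -0.001]
wrist_force: [0.0, 0.4, 0.1]
width: 0.998
gripper_force: 0.0
[0.64942511 0.13383766 0.05945073] [0.01315782 0.35692438 0.08872666] [ 0.02720292 -0.02514966 -0.05410597] 0.997994176040635
```

```bash
python3 -m crank '[0,0,0,0,0,-0.045,100,0,0,0,0,0,-0.045,100,0,0,0,-0.012,-0.01,-0.04,100,0,0,0,-0.04,-0.029,0,100,0,0,0,-0.04,-0.029,0,100,0,0,0,-0.04,-0.029,0,100,0,0,0,-0.04,-0.029,0,100,0,0,0,-0.04,-0.029,0.03,100,0,0,0,0,0,0.04,100,0,0,0,0,0,0.03,100,0,0,0,0,0,0,100,0,0,0,0,0,0,100]'; python3 - <<'E'
from h import *
c=cam("wrist","w5");s=sense();print(s["eef_pos"],w2p(c,[.465,-.05,.016]))
u,v=w2p(c,[.465,-.05,.016])
for t in(50,70,90,110):
  for e in ring(c,u,v,t,60,60): print(t,e,p2w(c,*e[:2],.016).round(4),p2w(c,*e[:2],.008).round(4))
E
```

```text
time_s: 8.95
eef_pos: [0.4675, -0.0446, 0.0941]
ee_rot: [-0.0, 0.762, 0.648, -0.0]
wrist_force: [0.2, -0.9, 0.2]
width: 1.002
gripper_force: 0.0
[ 0.46855539 -0.0445324   0.09492967] (np.float64(258.4690303321945), np.float64(224.1824903635772))
70 (257.6, 219.5, [43.2, 46.7]) [ 0.465  -0.0466  0.016 ] [ 0.4644 -0.05    0.008 ]
70 (258.5, 220.6, [28.2, 36.9]) [ 0.4654 -0.0475  0.016 ] [ 0.4649 -0.0509  0.008 ]
90 (246.1, 200.4, [68.4, 123.3]) [ 0.4599 -0.0325  0.016 ] [ 0.4591 -0.0353  0.008 ]
90 (260.9, 222.2, [21.9, 31.8]) [ 0.4668 -0.0489  0.016 ] [ 0.4663 -0.0523  0.008 ]
90 (214.5, 199.0, [9.1, 18.9]) [ 0.4403 -0.0283  0.016 ] [ 0.4387 -0.031   0.008 ]
90 (211.5, 188.4, [15.3, 21.5]) [ 0.4399 -0.0211  0.016 ] [ 0.4383 -0.0235  0.008 ]
90 (238.8, 185.9, [16.4, 26.6]) [ 0.4571 -0.0223  0.016 ] [ 0.4562 -0.0247  0.008 ]
110 (250.6, 198.0, [80.6, 128.3]) [ 0.463  -0.0314  0.016 ] [ 0.4623 -0.0341  0.008 ]
110 (261.4, 222.8, [18.1, 31.1]) [ 0.467  -0.0493  0.016 ] [ 0.4666 -0.0528  0.008 ]
```

View pics/w5.png

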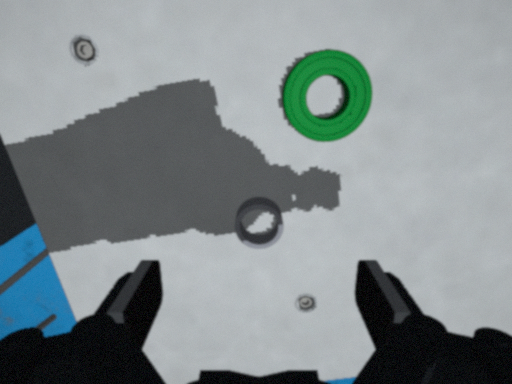

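The spacer is at (258,220) between the jaws, the green ring at (326,95) is clear, and a small nut at (306,302) is outside the jaw path. Grip the spacer.

```bash
python3 -m crank '[0,0,0,-0.004,-0.003,0.03,100,0,0,0,0,0,0.03,80,0,0,0,0,0,0.0165,65,0,0,0,0,0,0,45,0,0,0,0,0,0,25,0,0,0,0,0,0,25,0,0,0,0,0,0,25,0,0,0,0,0,0,25,0,0,0,0,0,0,25]' 40;python3 - <<'E'
from h import *
s=sense();print(s["eef_pos"],s["wrist_force"],s["width"])
E
```

```text
time_s: 9.9
eef_pos: [0.4653, -0.0483, 0.0186]
ee_rot: [0.001, 0.762, 0.648, 0.001]
wrist_force: [-0.7, 0.0, 6.8]
width: 0.349
gripper_force: 40.2
[ 0.46533314 -0.04831854  0.0186411 ] [-7.23154361e-01  5.37270528e-03  6.79831184e+00] 0.34949464302309513
```

```bash
python3 -m crank '[0,0,0,0,0,-0.045,25,0,0,0,0,0,-0.045,25,0,0,0,0,0,-0.045,25,0,0,0,0.03,0.03,-0.01,25,0,0,0,0.03,0.03,0,25,0,0,0,0.03,0.03,0,25,0,0,0,0.03,0.03,0,25,0,0,0,0.03,0.03,0,25,0,0,0,0,0,0,25,0,0,0,0,0,0,25,0,0,0,0,0,0,25]' ;python3 - <<'E'
from h import *
c=cam("wrist","w6");s=sense();print(s["eef_pos"],s["wrist_force"],s["width"])
im=c["image"];cv2.imwrite("pics/c6.png",np.hstack([cv2.resize(im[65:155,205:305],(500,450),interpolation=cv2.INTER_CUBIC),cv2.resize(im[225:335,200:273+40],(300,292),interpolation=cv2.INTER_CUBIC).copy() if 0 else cv2.resize(im[220:340,215:295],(300,450),interpolation=cv2.INTER_CUBIC)]))
E
```

```text
time_s: 11.0
eef_pos: [0.6352, 0.0744, 0.162]
ee_rot: [0.0, 0.762, 0.647, -0.001]
wrist_force: [-0.6, -0.9, -1.2]
width: 0.354
gripper_force: 40.0
[0.63516884 0.07411953 0.16211142] [ 0.08518525  0.40290139 -0.32455261] 0.3523458736420994
```

View pics/c6.png

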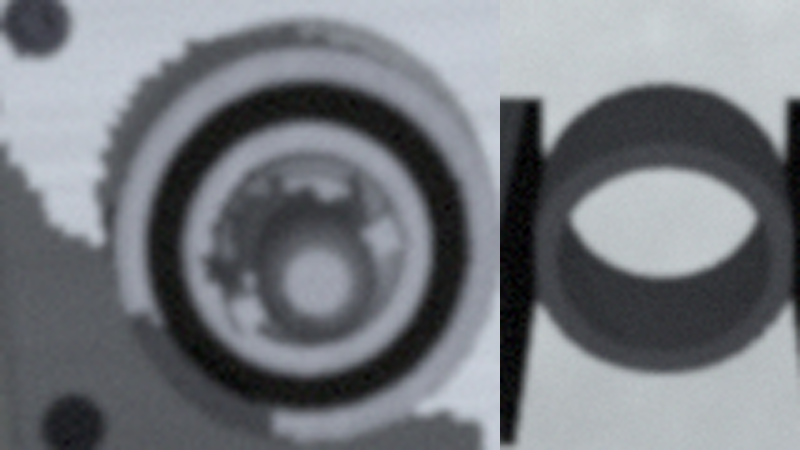

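The bearing sits flat on the disc round the shaft. Nose at pixel (268.4,121.6); bright lug faces at about (281,113) and (253.6,128). The spacer's top ring in the hand is centred at about (258.7,288.8).

```bash
python3 - <<'E'
from h import *
c=cam("wrist");s=sense();t=s["eef_pos"]
n=p2w(c,268.4,121.6,.096);print("nose",n.round(4))
a,b=p2w(c,281,113,.0885),p2w(c,253.6,128,.0885);d=a-b;print("lug",np.arctan2(d[1],d[0]),np.linalg.norm(d),((a+b)/2).round(4))
p=p2w(c,258.7,288.8,t[2]-.0026);print("spacer",p.round(4),rot().inv().apply(p-t).round(4),"go",rot().inv().apply(n-p).round(4))
for k in(50,60,70,80):
  for e in ring(c,258,285,k,40,60): print(k,e,p2w(c,*e[:2],t[2]-.0026).round(4))
for e in ring(c,266,112,45,45,60): print("brg",e,p2w(c,*e[:2],.057).round(4))
E
```

```text
nose [0.6489 0.1341 0.096 ]
lug 0.33276698357845563 0.01781922713868213 [0.6484 0.1338 0.0885]
spacer [0.6331 0.0715 0.1597] [-0.0029 -0.0017  0.0026] go [0.0644 0.0055 0.0636]
50 (278.8, 293.8, [10.1, 19.7]) [0.6414 0.0675 0.1597]
50 (293.8, 279.1, [10.0, 69.8]) [0.6489 0.0739 0.1597]
50 (222.2, 279.6, [11.9, 71.5]) [0.6183 0.0787 0.1597]
60 (258.4, 293.8, [38.0, 54.4]) [0.6326 0.069  0.1597]
60 (257.7, 293.5, [84.0, 104.1]) [0.6323 0.0692 0.1597]
70 (257.6, 282.8, [83.1, 92.8]) [0.6331 0.0746 0.1597]
70 (257.7, 277.3, [34.6, 54.5]) [0.6336 0.0773 0.1597]
80 (257.6, 283.5, [85.4, 92.3]) [0.6331 0.0742 0.1597]
80 (258.2, 278.5, [32.1, 50.6]) [0.6337 0.0767 0.1597]
brg (265.6, 113.4, [61.4, 63.5]) [0.6483 0.1348 0.057 ]
brg (265.8, 113.6, [52.8, 53.8]) [0.6484 0.1346 0.057 ]
```

```bash
python3 - <<'E'
from h import *
c=cam("wrist");t=np.array(sense()["eef_pos"])
f=lambda u,v,dz:rot().inv().apply(p2w(c,u,v,t[2]+dz)-t).round(4)
print(f(258,242.4,-.0186)-[.016,0,0],f(258,319.2,-.0026)+[.016,0,0],f(216.5+8,285,-.0026),f(292.3,285,-.0026),t, shift([.6486,.1346,.15]))
E
```

```text
[-0.0047 -0.002   0.0186] [-0.0032 -0.002   0.0026] [-0.0012 -0.0166  0.0026] [-0.0012  0.0129  0.0026] [0.63539298 0.07422763 0.16239149] [0.06173134 0.00321427 0.01231696]
```

```bash
python3 -m crank '[0,0,0,0.022,0.002,0,25,0,0,0,0.022,0.003,0,25,0,0,0,0.0205,0,0,25,0,0,0,0,0,0.02,25,0,0,0,0,0,0.02,25,0,0,0,0,0,0.013,25,0,0,0,0,0,0,25,0,0,0,0,0,0.002,25,0,0,0,0,0,0.002,25,0,0,0,0,0,0.002,25,0,0,0,0,0,0,25]';python3 - <<'E'
from h import *
s=sense();print(s["eef_pos"],s["wrist_force"],s["wrist_torque"])
E
```

```text
time_s: 12.25
eef_pos: [0.6514, 0.1384, 0.1034]
ee_rot: [0.0, 0.762, 0.648, 0.0]
wrist_force: [-0.3, -0.0, -0.4]
width: 0.353
gripper_force: 40.0
[0.65144162 0.13836617 0.10340143] [-0.34058127 -0.04005248 -0.43819228] [ 0.03541447  0.0227735  -0.06114317]
```

Spacer bottom at 85 mm, past the lug tops with no force. Going on to the chamfer.

```bash
python3 -m crank '[0,0,0,0,0,0.005,25,0,0,0,0,0,0.005,25,0,0,0,0,0,0.005,25,0,0,0,0,0,0.003,25,0,0,0,0,0,0.002,25,0,0,0,0,0,0.002,25,0,0,0,0,0,0.002,25,0,0,0,0,0,0.001,25,0,0,0,0,0,0,25]';python3 - <<'E'
from h import *
s=sense();print(s["eef_pos"],s["wrist_force"],s["wrist_torque"])
E
```

```text
time_s: 13.15
eef_pos: [0.6513, 0.1385, 0.0781]
ee_rot: [0.0, 0.762, 0.648, -0.0]
wrist_force: [0.6, -0.0, -0.2]
width: 0.351
gripper_force: 40.0
[0.6513465  0.13845447 0.07808103] [ 0.60832956 -0.03793401 -0.24889293] [-0.01045388  0.00693365 -0.00240823]
```

```bash
python3 -m crank '[0,0,0,0,0,0.001,25,0,0,0,0,0,0.0008,25,0,0,0,0,0,0,25,0,0,0,0,0,0,60,0,0,0,0,0,0,100,0,0,0,0,0,0,100,0,0,0,0,0,-0.045,100,0,0,0,0,0,-0.045,100,0,0,0,-0.01,0,-0.01,100,0,0,0,0,0,0,100]';python3 - <<'E'
from h import *
s=sense();print(s["eef_pos"],s["wrist_force"],s["wrist_torque"],shift([.4404,.2403,.1]))
E
```

```text
time_s: 14.15
eef_pos: [0.6514, 0.1274, 0.1791]
ee_rot: [0.002, 0.763, 0.647, 0.002]
wrist_force: [-0.2, -0.0, 0.0]
width: 1.001
gripper_force: 0.0
[0.65142402 0.12738914 0.17906103] [-0.22912127 -0.01600308  0.01952861] [-0.02362543 -0.01182734  0.05867547] [ 0.07694954 -0.22702489  0.07790452]
```

```bash
python3 -m crank '[0,0,0,0.013,-0.038,0,100,0,0,0,0.013,-0.038,0,100,0,0,0,0.013,-0.038,0,100,0,0,0,0.013,-0.038,0,100,0,0,0,0.013,-0.038,0.02,100,0,0,0,0.012,-0.037,0.03,100,0,0,0,0,0,0.03,100,0,0,0,0,0,0,100,0,0,0,0,0,0,100]';python3 - <<'E'
from h import *
c=cam("wrist","w7");s=sense();print(s["eef_pos"],yaw()[0],w2p(c,[.4404,.2403,.022]))
u,v=map(int,w2p(c,[.4404,.2403,.022]));print(u,v)
cv2.imwrite("pics/c7.png",cv2.resize(c["image"][v-50:v+50,u-50:u+50],(600,600),interpolation=cv2.INTER_CUBIC))
E
```

```text
time_s: 15.05
eef_pos: [0.4379, 0.2405, 0.0956]
ee_rot: [-0.0, 0.762, 0.647, -0.001]
wrist_force: [1.0, 0.1, -0.8]
width: 1.0
gripper_force: 0.0
[0.4390829  0.24094439 0.09660865] -0.163399278065409 (np.float64(265.1331090488097), np.float64(218.34885539206175))
265 218
```

View pics/c7.png

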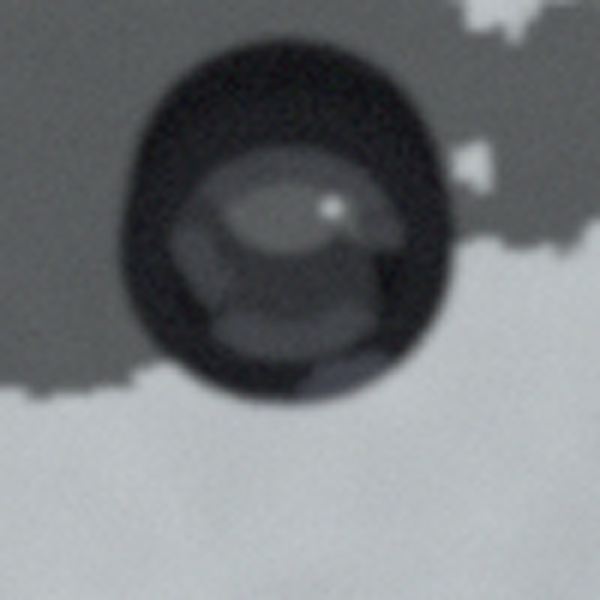

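The collar is centred at about pixel (262.8,204.7). The oblique view doesn't show the slots clearly. I have also just reached the picture-viewing limit (this was the eleventh, one over), so from here on I only measure numerically. Next I'll put the camera straight above the collar and read its slots as a polar profile.

```bash
cat >> h.py <<'E'
def polar(c,ctr,z,radii,n=48):
    g=cv2.cvtColor(c["image"],cv2.COLOR_BGR2GRAY).astype(np.float32)
    th=np.arange(n)*2*np.pi/n;mx=np.zeros((len(radii),n),np.float32);my=mx.copy()
    for i,r in enumerate(radii):
        for j,a in enumerate(th): mx[i,j],my[i,j]=w2p(c,[ctr[0]+r*np.cos(a),ctr[1]+r*np.sin(a),z])
    return th,cv2.remap(g,mx,my,cv2.INTER_LINEAR)
E
python3 -m crank '[0,0,0,-0.028,0,0.01,100,0,0,0,-0.028,0,0.01,100,0,0,0,-0.028,0,0.01,100,0,0,0,0,0,0,100,0,0,0,0,0,0,100]';python3 - <<'E'
from h import *
c=cam("wrist","w8");s=sense();print(s["eef_pos"],c["T"][:3,3])
u,v=map(int,w2p(c,[.4400,.2430,.022]));print(u,v)
for t in(45,60):
  for e in ring(c,u,v,t,40,60): print(t,e,p2w(c,*e[:2],.022).round(4),p2w(c,*e[:2],.011).round(4))
g=cv2.cvtColor(c["image"],cv2.COLOR_BGR2GRAY)[v-36:v+36:2,u-40:u+40]
for r in g: print(" ".join("%3d"%x for x in r[::2]))
E
```

```text
time_s: 15.6
eef_pos: [0.4263, 0.1579, 0.0674]
ee_rot: [0.0, 0.763, 0.646, 0.001]
wrist_force: [0.3, 0.8, -0.3]
width: 0.998
gripper_force: 0.0
[0.42647142 0.15898361 0.06758737] [0.43800485 0.24118485 0.19218466]
260 73
182 186 183 184 185 183 181 151 101  66  68  71  73  74  73  74  74  71  74  71  68  72  71  69  69  74  69  75  71  70  87 136 177 184 185 188 183 188 190 186
183 186 185 184 185 166 131  85  69  73  73  71  75  71  72  72  73  71  71  70  69  71  70  73  71  72  67  73  70  73  68  85 128 176 186 184 188 188 189 186
186 183 184 183 181 148  68  63  73  72  70  73  71  75  71  74  66  67  73  82  90 102 104  88  74  69  71  72  72  71  74  71  79 140 179 189 186 189 186 188
182 183 186 183 156  97  65  72  74  75  70  71  73  77  84  92 101 114 126 137 143 147 149 141 103  69  72  70  73  73  75  73  70  88 158 184 188 188 186 186
187 185 186 175 110  63  67  74  71  73  73  76 111 126 137 141 144 148 151 152 149 151 153 156 145 127 112  71  75  74  73  75  70  72 106 172 189 186 190 187
186 187 183 158  77  66  70  73  73  72  71  89 143 149 148 150 148 148 152 154
[... 4180 characters left out ...]
  77  74  76  73  74 112 166 186 191 189 191 191 187 187 189
187 188 187 189 189 189 190 192 185 149 100  68  70  72  73  70  72  77  75  74  76  75  72  77  74  74  73  71  90 130 176 191 191 190 189 189 191 189 187 189
189 188 191 190 190 189 192 192 190 188 168 132  93  77  70  69  75  71  72  75  72  72  73  76  73  74  82 120 155 182 190 188 190 192 191 191 188 189 189 189
188 189 191 190 188 191 191 191 193 189 191 186 167 146 115  90  83  75  71  74  74  72  77  89 109 132 159 181 188 191 192 190 190 188 189 188 189 190 186 189
188 189 191 188 190 191 189 195 192 193 191 188 189 185 179 169 158 144 139 137 133 143 153 168 177 185 190 191 191 190 190 191 192 189 192 188 190 190 188 188
```

The slots show as bright gaps: left-upper and right-lower of the bore, so the slot line runs at about −0.5 rad in the world. I'll refine this with the polar profile.

```bash
python3 - <<'E'
from h import *
c=cam("wrist");s=sense()
for t in(110,130):
  for e in ring(c,258,74,t,45,100): print(t,e,p2w(c,*e[:2],.022).round(4))
g=[e for e in ring(c,258,74,120,45,100) if max(e[2])>60][0]
ctr=p2w(c,*g[:2],.022);print("ctr",ctr)
th,P=polar(c,ctr,.016,[.009,.010,.011],72)
for a,col in zip(th,P.T): print(round(a if a<np.pi else a-2*np.pi,2),col.astype(int).tolist(),end="; ")
E
```

```text
110 (258.4, 70.5, [72.5, 76.5]) [0.4392 0.2458 0.022 ]
110 (258.2, 71.4, [47.2, 55.7]) [0.4391 0.2454 0.022 ]
130 (258.4, 70.5, [73.5, 77.3]) [0.4392 0.2458 0.022 ]
130 (257.7, 73.4, [44.2, 51.7]) [0.4387 0.2446 0.022 ]
ctr [0.43922061 0.24582783 0.022     ]
0.0 [156, 159, 143]; 0.09 [158, 159, 130]; 0.17 [159, 161, 140]; 0.26 [157, 163, 154]; 0.35 [156, 160, 153]; 0.44 [156, 158, 155]; 0.52 [154, 156, 133]; 0.61 [150, 149, 136]; 0.7 [153, 154, 141]; 0.79 [156, 155, 149]; 0.87 [155, 153, 149]; 0.96 [154, 158, 147]; 1.05 [153, 154, 154]; 1.13 [152, 154, 154]; 1.22 [155, 153, 150]; 1.31 [153, 153, 145]; 1.4 [154, 154, 141]; 1.48 [153, 153, 128]; 1.57 [149, 150, 126]; 1.66 [146, 145, 131]; 1.75 [149, 147, 131]; 1.83 [149, 150, 142]; 1.92 [149, 149, 148]; 2.01 [152, 150, 150]; 2.09 [152, 153, 136]; 2.18 [153, 153, 129]; 2.27 [148, 148, 147]; 2.36 [130, 126, 105]; 2.44 [160, 159, 96]; 2.53 [183, 178, 106]; 2.62 [183, 171, 91]; 2.71 [185, 163, 87]; 2.79 [186, 180, 124]; 2.88 [180, 172, 127]; 2.97 [161, 148, 140]; 3.05 [153, 152, 152]; -3.14 [154, 155, 151]; -3.05 [148, 148, 139]; -2.97 [145, 132, 113]; -2.88 [146, 142, 142]; -2.79 [145, 150, 146]; -2.71 [145, 148, 146]; -2.62 [148, 148, 145]; -2.53 [147, 133, 103]; -2.44 [142, 119, 97]; -2.36 [146, 147, 146]; -2.27 [148, 158, 155]; -2.18 [149, 159, 159]; -2.09 [144, 160, 161]; -2.01 [139, 158, 159]; -1.92 [136, 158, 160]; -1.83 [142, 158, 156]; -1.75 [143, 160, 161]; -1.66 [141, 158, 159]; -1.57 [136, 156, 156]; -1.48 [136, 157, 157]; -1.4 [140, 159, 160]; -1.31 [136, 162, 162]; -1.22 [135, 162, 162]; -1.13 [135, 161, 160]; -1.05 [137, 159, 157]; -0.96 [140, 155, 159]; -0.87 [137, 135, 140]; -0.79 [157, 107, 95]; -0.7 [158, 100, 89]; -0.61 [131, 95, 86]; -0.52 [106, 93, 86]; -0.44 [90, 91, 82]; -0.35 [114, 108, 100]; -0.26 [147, 153, 148]; -0.17 [157, 158, 153]; -0.09 [155, 158, 152];
```

Slot edges at 2.38/2.93 and −0.87/−0.30 (each about 0.56 wide, matching the drawing), so the slot line is at about −0.535 rad. Collar centre is at (0.4392, 0.2455). Moving over it and gripping.

```bash
python3 - <<'E'
from h import *
print(shift([.4392,.2455,.020]).round(4))
E
python3 -m crank '[0,0,0,0.029,0,0,100,0,0,0,0.029,0,0,100,0,0,0,0.029,0,0,100,0,0,0,0,0,0,100,0,0,0,0,0,0,100]';python3 - <<'E'
from h import *
print(shift([.4392,.2455,.020]).round(4),yaw()[0])
E
```

```text
[ 0.0868 -0.0013  0.0478]
time_s: 16.2
eef_pos: [0.4388, 0.2459, 0.0669]
ee_rot: [-0.0, 0.761, 0.649, 0.001]
wrist_force: [-0.8, -0.2, 0.6]
width: 0.997
gripper_force: 0.0
[-0.0003  0.0004  0.0469] -0.15944141692707875
```

```bash
python3 -m crank '[0,0,0,0,0,0.025,100,0,0,0,0,0,0.0215,80,0,0,0,0,0,0,60,0,0,0,0,0,0,45,0,0,0,0,0,0,30,0,0,0,0,0,0,30,0,0,0,0,0,0,30,0,0,0,0,0,0,30]' 80;python3 - <<'E'
from h import *
s=sense();print(s["eef_pos"],s["wrist_force"],s["width"],yaw()[0])
E
```

```text
time_s: 17.0
eef_pos: [0.4397, 0.2445, 0.0212]
ee_rot: [0.001, 0.762, 0.647, 0.001]
wrist_force: [-1.0, -1.1, 6.8]
width: 0.389
gripper_force: 80.2
[0.43965415 0.24446331 0.02115834] [-1.03508048 -1.14811394  6.82371479] 0.3888699377043385 -0.16232062250132812
```

```bash
python3 -m crank '[0,0,0,0,0,-0.045,30,0,0,0,0,0,-0.05,30,0,0,0,0,0,-0.049,30,0,0,0,-0.026,0.037,0,30,0,0,0,-0.026,0.037,0,30,0,0,0,-0.026,0.037,0,30,0,0,0,-0.026,0.037,0,30,0,0,0,-0.026,0.037,0,30,0,0,0,-0.027,0.037,0,30,0,0,0,0,0,-0.0,30,0,0,0,0,0,0,30]';python3 - <<'E'
from h import *
c=cam("wrist","w9");s=sense();print(s["eef_pos"],yaw()[0],c["T"][:3,3])
u,v=map(int,w2p(c,[.6487,.1346,.0885]));print(u,v)
g=cv2.cvtColor(c["image"],cv2.COLOR_BGR2GRAY)
for r in range(v-30,v+31,2): print(r," ".join("%3d"%g[r,x] for x in range(u-40,u+41,2)))
E
```

```text
time_s: 18.1
eef_pos: [0.6327, 0.0519, 0.1634]
ee_rot: [-0.0, 0.763, 0.646, -0.0]
wrist_force: [-0.9, 0.9, -0.3]
width: 0.387
gripper_force: 80.1
[0.63188426 0.05377095 0.16365413] -0.16210830082682945 [0.64474732 0.13526152 0.28809739]
265 78
48 200 202 181 158 143 116 143 158 159 146 117  70  32  24  29  27  23  28  38  39  47  44  38  27  28  25  26  33  71 118 151 155 152 147 170 196 200 199 202 202 202
50 202 203 166 108 113 138 158 163 147 100  48  28  22  20  28  44  67  90 110 119 124 121 114  96  75  45  29  26  30  52 111 145 153 154 154 186 200 200 203 200 203
52 202 175 123 103 135 153 161 149  98  45  26  11  18  43  79 115 137 149 157 160 157 161 158 155 143 122  84  44  25  25  49 104 145 155 155 158 192 203 204 205 201
54 187 152 102 125 148 159 151 104  44  18  22  28  60 110 140 153 156 162 159 156 155 154 156 159 160 156 142 112  62  30  27  47 109 149 155 149 168 196 199 200 199
56 163 105 110 142 155 156 116  50  22  25  27  72 128 151 158 156 149 129 114 103 104 101 109 127 143 154 159 152 131  71  28  22  54 125 152 150 149 174 196 196 196
58 132 101 130 153 15
[... 3625 characters left out ...]
 157 156 173 207 210 209 210
102 208 206 205 178 153 153 154 119  56  27  19  27  34  66 110 140 156 161 161 161 164 163 165 155 154 137 106  65  30  25  41  89 140 157 155 162 197 209 209 208 208
104 203 204 204 198 174 151 153 150 121  59  32  21  28  27  41  73 106 126 139 144 149 145 137 122  98  65  37  30  25  41  83 139 160 159 161 190 210 210 210 209 210
106 198 202 202 202 195 160 149 158 156 130  75  34  24  23  30  29  29  46  59  65  69  64  59  43  28  29  26  31  50  96 139 158 160 160 181 205 210 206 211 208 209
108 203 201 205 203 201 190 159 150 157 152 135  98  53  33  30  24  16  27  23  24  28  27  26  33  19  29  43  76 114 142 161 161 165 186 207 211 212 212 213 213 213
```

```bash
python3 - <<'E'
from h import *
c=cam("wrist");s=sense();t=np.array(s["eef_pos"])
g=cv2.cvtColor(c["image"],cv2.COLOR_BGR2GRAY).astype(float)
def cen(x0,x1,y0,y1):
    w=np.clip(g[y0:y1,x0:x1]-130,0,None);Y,X=np.mgrid[y0:y1,x0:x1];return (w*X).sum()/w.sum(),(w*Y).sum()/w.sum()
a=cen(274,284,62,75);b=cen(247,255,81,91);n=cen(255,274,66,88);print(a,b,n)
A,B=p2w(c,*a,.0885),p2w(c,*b,.0885);d=A-B;print("lug",np.arctan2(d[1],d[0]),np.linalg.norm(d),(A+B)/2,"nose",p2w(c,*n,.096))
for k in(45,60):
  for e in ring(c,265,78,k,48,100): print("seal",e,p2w(c,*e[:2],.057))
print(t,shift([.6487,.1346,.15]),yaw()[0])
# collar in hand
for k in(100,120):
  for e in ring(c,258,288,k,60,100): print("collar",k,e,rot().inv().apply(p2w(c,*e[:2],t[2]+.001)-t).round(4))
for r in range(232,336,4): print(r," ".join("%3d"%g[r,x] for x in range(206,312,4)))
E
```

```text
(np.float64(281.47966631908236), np.float64(70.01147028154327)) (np.float64(252.57142857142858), np.float64(88.55451127819549)) (np.float64(267.80402131782944), np.float64(80.82751937984496))
lug 0.38622353026970413 0.018805137970227415 [0.64837899 0.13582716 0.0885    ] nose [0.64856695 0.13505805 0.096     ]
seal (265.9, 80.6, [62.7, 66.4]) [0.64835069 0.13497906 0.057     ]
seal (267.3, 80.7, [56.1, 59.1]) [0.64923448 0.13477213 0.057     ]
seal (266.0, 80.6, [63.7, 67.2]) [0.64841449 0.13496861 0.057     ]
seal (267.4, 80.8, [55.4, 58.2]) [0.64928889 0.13470102 0.057     ]
[0.63154833 0.05471133 0.16380965] [0.08159414 0.00418994 0.0138538 ] -0.16033353890860386
collar 100 (257.6, 292.9, [124.2, 136.8]) [-0.0033 -0.0016 -0.001 ]
collar 120 (257.6, 292.5, [124.8, 136.2]) [-0.0031 -0.0016 -0.001 ]
232 201 202 206 205 207 205 208 136  28  24  24  28  31  23  23  23  22  28  32 126 204 202 202 204 205 202 205
236 199 203 202 203 203 203 118  31  24  25  25  23  26  29  28  22  25  23  19  30  99 202 204 201 200 202 204
240 206 206 205 202 205 161  29  27  22  22  24  16  23  27  22  
[... 1922 characters left out ...]
 186 194 193  62   9  15  14
312  16  16   7  67 190 191 190 189 164  80  38  32  31  31  39  27  37  75 159 197 195 195 194 102  13  16   5
316  10  20  15 110 188 190 192 188 188 192 187 170 139 128 140 172 185 193 196 196 195 196 196 143   8  16  12
320   7   2   7 140 192 191 191 189 191 193 195 195 193 195 196 194 194 195 196 199 196 193 194 166   6  13  13
324  17  10  11 173 193 190 190 195 198 195 193 193 191 193 191 195 191 196 197 198 196 197 196 189   3  19  14
328  10   6  21 181 191 186 192 196 197 194 192 194 190 190 192 194 194 196 195 194 199 199 196 191  38  14   4
332   7  30  39 187 187 187 190 195 192 193 191 191 188 191 192 193 190 196 198 200 199 198 197 193  61  22  12
```

```bash
python3 - <<'E'
from h import *
c=cam("wrist");t=np.array(sense()["eef_pos"]);print(t,yaw()[0])
G=cv2.cvtColor(c["image"],cv2.COLOR_BGR2GRAY).astype(float)
def cen(g,x0,x1,y0,y1,k=135):
    w=np.clip(g[y0:y1,x0:x1]-k,0,None);Y,X=np.mgrid[y0:y1,x0:x1];return np.array([(w*X).sum()/w.sum(),(w*Y).sum()/w.sum()])
g9=cv2.cvtColor(cv2.imread("pics/w9.png"),cv2.COLOR_BGR2GRAY).astype(float)
for g,o in((g9,(0,0)),(G,(2,3))):
    a=cen(g,275+o[0],283+o[0],64+o[1],75+o[1]);b=cen(g,247+o[0],256+o[0],81+o[1],91+o[1]);A,B=p2w(c,*a,.0885),p2w(c,*b,.0885);d=A-B
    print(a,b,"lug",np.arctan2(d[1],d[0]),np.linalg.norm(d))
f=lambda u,v,dz:rot().inv().apply(p2w(c,u,v,t[2]+dz)-t)
col=G[:,258];
fr=[v for v in range(300,335) if col[v]<110<=col[v+1]];bk=[v for v in range(215,250) if col[v]>=110>col[v+1]];print(fr,bk,np.round(col[205:240:3]))
print("front->x",f(258,fr[-1]+.5,.0013)+[.018,0,0])
if bk: print("back->x",f(258,bk[0]+.5,-.0207)-[.018,0,0])
print(shift([.6486,.1348,.15]))
E
```

```text
[0.63148168 0.05510089 0.16398997] -0.1594380398508227
[279.16241299  69.4025522 ] [251.28967254  86.00251889] lug 0.35440876035177993 0.01779339103490615
[282.48425787  74.69115442] [255.00835655  91.06406685] lug 0.3574618204176468 0.017618417595895105
[315] [224] [212. 214. 212. 210. 203. 205. 174.  33.  23.  24.  26.  29.]
front->x [ 0.00383729 -0.00180488 -0.00130616]
back->x [ 0.00131596 -0.00176393  0.02071062]
[0.08139899 0.0042552  0.01402859]
```

Lugs sit at 0.357 rad and the slots at −0.535 rad in hand, so I turn anticlockwise 0.892 rad. Prior placements put the axis in the robot's frame at about (0.6504, 0.135).

```bash
python3 -m crank '[0,0,-0.1487,0,0,0,30,0,0,-0.1487,0,0,0,30,0,0,-0.1487,0,0,0,30,0,0,-0.1487,0,0,0,30,0,0,-0.1487,0,0,0,30,0,0,-0.1487,0,0,0,30,0,0,0,0,0,0,30,0,0,0,0,0,0,30]';python3 - <<'E'
from h import *
print(yaw(),shift([.6515,.1337,.12]))
E
```

```text
time_s: 19.05
eef_pos: [0.6319, 0.0543, 0.1641]
ee_rot: [0.0, 0.409, 0.913, 0.0]
wrist_force: [0.2, -0.5, -1.2]
width: 0.386
gripper_force: 80.1
(np.float64(0.7288775268568987), array([ 4.19145889e-05, -1.46476575e-05, -9.99999999e-01])) [0.04616228 0.06746328 0.04407848]
```

```bash
python3 -m crank '[0,0,0,0.023,0.034,0,30,0,0,0,0.023,0.0335,0,30,0,0,0,0,0,0.02,30,0,0,0,0,0,0.02,30,0,0,0,0,0,0,30,0,0,0,0,0,0,30,0,0,0,0,0,0,30]';python3 - <<'E'
from h import *
s=sense();print(s["wrist_force"],s["wrist_torque"],yaw()[0],shift([.6515,.1337,.11]))
E
```

```text
time_s: 19.75
eef_pos: [0.6527, 0.1329, 0.1252]
ee_rot: [0.001, 0.408, 0.913, 0.001]
wrist_force: [0.2, 0.1, 0.7]
width: 0.388
gripper_force: 80.1
[0.19593506 0.08288408 0.73108378] [-0.00898411 -0.06058558  0.01501971] 0.7291855901751796 [ 0.00144899 -0.00041322  0.01520171]
```

```bash
python3 -m crank '[0,0,0,0.0014,-0.0004,0.005,30,0,0,0,0,0,0.004,30,0,0,0,0,0,0.002,30,0,0,0,0,0,0.0015,30,0,0,0,0,0,0,30]';python3 - <<'E'
from h import *
s=sense();print(s["wrist_force"],s["wrist_torque"],yaw()[0],shift([.6515,.1337,.11]))
E
```

```text
time_s: 20.25
eef_pos: [0.6506, 0.1333, 0.111]
ee_rot: [-0.0, 0.408, 0.913, -0.0]
wrist_force: [0.5, 0.0, -1.4]
width: 0.393
gripper_force: 80.1
[ 0.45982603  0.01451995 -1.35565772] [ 0.02220209 -0.01621549 -0.06450976] 0.7300913112809627 [-0.00030002  0.00089462  0.00104448]
```

```bash
python3 -m crank '[0,0,0,0,0,0.001,30,0,0,0,0,0,0.001,30,0,0,0,0,0,0.001,30,0,0,0,0,0,0,30]';python3 -m crank '[0,0,0,0,0,0.001,30,0,0,0,0,0,0,30]';python3 - <<'E'
from h import *
s=sense();print(s["wrist_force"],s["wrist_torque"],yaw()[0],shift([.6515,.1337,.11]))
E
```

```text
time_s: 20.65
eef_pos: [0.6507, 0.1335, 0.1082]
ee_rot: [-0.0, 0.408, 0.913, -0.0]
wrist_force: [-0.4, 0.3, 0.3]
width: 0.387
gripper_force: 80.1
time_s: 20.85
eef_pos: [0.6507, 0.1334, 0.1073]
ee_rot: [-0.0, 0.408, 0.913, -0.0]
wrist_force: [1.1, 0.1, 0.3]
width: 0.387
gripper_force: 80.1
[1.0646615  0.11153806 0.30783941] [0.01608119 0.08044198 0.00016341] 0.7303284583467718 [-0.00032337  0.00074327 -0.00274685]
```

No contact at 86.6 mm, so the slots appear to be taking the lugs. Continuing.

```bash
python3 -m crank '[0,0,0,0,0,0.001,30,0,0,0,0,0,0.001,30,0,0,0,0,0,0.001,30,0,0,0,0,0,0,30]';python3 -m crank '[0,0,0,0,0,0.002,30,0,0,0,0,0,0.002,30,0,0,0,0,0,0.001,30,0,0,0,0,0,0,30]'
```

```text
time_s: 21.25
eef_pos: [0.6507, 0.1334, 0.1041]
ee_rot: [-0.0, 0.408, 0.913, -0.0]
wrist_force: [0.0, 1.1, -0.7]
width: 0.389
gripper_force: 80.1
time_s: 21.65
eef_pos: [0.6506, 0.1334, 0.0991]
ee_rot: [-0.0, 0.408, 0.913, -0.0]
wrist_force: [1.0, -0.1, -0.3]
width: 0.386
gripper_force: 80.1
```

```bash
python3 -m crank '[0,0,0,0,0,0.002,30,0,0,0,0,0,0.002,30,0,0,0,0,0,0.001,30,0,0,0,0,0,0,30]';python3 -m crank '[0,0,0,0,0,0.001,30,0,0,0,0,0,0.001,30,0,0,0,0,0,0,30]';python3 -m crank '[0,0,0,0,0,0.001,30,0,0,0,0,0,0.001,30,0,0,0,0,0,0,30]'
```

```text
time_s: 22.05
eef_pos: [0.6508, 0.1335, 0.0944]
ee_rot: [0.0, 0.408, 0.913, -0.0]
wrist_force: [-0.2, -0.3, -0.6]
width: 0.39
gripper_force: 80.2
time_s: 22.35
eef_pos: [0.651, 0.1335, 0.0929]
ee_rot: [0.0, 0.408, 0.913, 0.0]
wrist_force: [-1.0, -0.8, 4.8]
width: 0.392
gripper_force: 80.5
time_s: 22.65
eef_pos: [0.651, 0.1335, 0.0912]
ee_rot: [0.0, 0.408, 0.913, -0.0]
wrist_force: [-2.6, 0.1, 7.6]
width: 0.39
gripper_force: 80.9
```

Spring felt as expected (7.6 N at 1.7 mm). Press on to about 6.8 mm.

```bash
python3 -m crank '[0,0,0,0,0,0.001,30,0,0,0,0,0,0.001,30,0,0,0,0,0,0.001,30,0,0,0,0,0,0,30]';python3 -m crank '[0,0,0,0,0,0.001,30,0,0,0,0,0,0.001,30,0,0,0,0,0,0,30,0,0,0,0,0,0,30]'; python3 - <<'E'
from h import *
s=sense();print(s["eef_pos"],s["wrist_force"],s["wrist_torque"],yaw()[0])
E
```

```text
time_s: 23.05
eef_pos: [0.651, 0.1336, 0.0889]
ee_rot: [0.0, 0.408, 0.913, -0.0]
wrist_force: [-3.5, -1.8, 10.9]
width: 0.385
gripper_force: 81.3
time_s: 23.45
eef_pos: [0.6511, 0.1336, 0.0875]
ee_rot: [0.001, 0.408, 0.913, -0.0]
wrist_force: [-4.7, -2.1, 12.5]
width: 0.393
gripper_force: 81.6
[0.65106867 0.1335702  0.08752579] [-4.67428987 -2.14327211 12.49076455] [-0.44837539  1.03196629 -0.02955429] 0.7300687582806814
```

```bash
python3 -m crank '[0,0,0,0.0001,-0.0005,0.001,30,0,0,0,0,0,0.001,30,0,0,0,0,0,0,30,0,0,0,0,0,0,30]'; python3 - <<'E'
from h import *
s=sense();print(s["eef_pos"],s["wrist_force"],s["wrist_torque"],yaw()[0])
E
```

```text
time_s: 23.85
eef_pos: [0.651, 0.1336, 0.0862]
ee_rot: [0.001, 0.408, 0.913, 0.0]
wrist_force: [-4.4, -1.9, 15.0]
width: 0.384
gripper_force: 81.9
[0.65103703 0.13358371 0.08618477] [-4.41392409 -1.94843207 15.03528005] [-5.02299371e-01  1.12890841e+00  4.75858443e-04] 0.7300687990657589
```

```bash
python3 -m crank '[0,0,0,0,-0.0005,0.001,30,0,0,0,0,0,0.0005,30,0,0,0,0,0,0,30,0,0,0,0,0,0,30]'; python3 - <<'E'
from h import *
s=sense();print(s["eef_pos"],s["wrist_force"],s["wrist_torque"],yaw()[0])
E
```

```text
time_s: 24.25
eef_pos: [0.6511, 0.1335, 0.086]
ee_rot: [0.001, 0.408, 0.913, 0.0]
wrist_force: [-7.0, -2.4, 21.4]
width: 0.385
gripper_force: 82.5
[0.65108622 0.13352113 0.08598914] [-6.96067267 -2.36630394 21.4414994 ] [-0.59101037  1.42922609  0.00282685] 0.7299843147599016
```

The disc has bottomed (21 N). Easing back 0.8 mm and starting the clockwise turn about the collar's axis, watching the torque.

```bash
python3 -m crank '[0,0,0,0,0,-0.0008,30,0,0,0,0,0,0,30,0,0,0.05,0,-0.0001,0,30,0,0,0.05,0,-0.0001,0,30,0,0,0.05,0,-0.0001,0,30,0,0,0.05,0,-0.0001,0,30,0,0,0,0,0,0,30]'; python3 - <<'E'
from h import *
s=sense();print(s["eef_pos"],s["wrist_force"],s["wrist_torque"],yaw()[0])
E
```

```text
time_s: 24.95
eef_pos: [0.6513, 0.1331, 0.0861]
ee_rot: [0.002, 0.497, 0.868, 0.001]
wrist_force: [-3.2, -1.2, 15.7]
width: 0.387
gripper_force: 81.9
[0.65134577 0.13313377 0.08607815] [-3.24364628 -1.24732839 15.73727546] [-0.39532461  0.81075384  0.07964515] 0.5295612210471623
```

```bash
python3 -m crank '[0,0,0.05,0,-0.0001,0,30,0,0,0.05,0,-0.0001,0,30,0,0,0.05,0,-0.0001,0,30,0,0,0.05,0,-0.0001,0,30,0,0,0.05,0,-0.0001,0,30,0,0,0.05,0,-0.0001,0,30,0,0,0,0,0,0,30]'; python3 - <<'E'
from h import *
s=sense();print(s["eef_pos"],s["wrist_force"],s["wrist_torque"],yaw()[0])
E
```

```text
time_s: 25.65
eef_pos: [0.6513, 0.1328, 0.0862]
ee_rot: [0.002, 0.621, 0.783, 0.002]
wrist_force: [-1.6, -1.8, 15.5]
width: 0.388
gripper_force: 81.9
[0.6513059  0.13281567 0.08620114] [-1.64860936 -1.75372046 15.50834997] [-0.43703957  0.62264567  0.09374993] 0.22950234583131915
```

```bash
python3 -m crank '[0,0,0.05,0,-0.0001,0,30,0,0,0.05,0,-0.0001,0,30,0,0,0.05,0,-0.0001,0,30,0,0,0.05,0,-0.0001,0,30,0,0,0.05,0,-0.0001,0,30,0,0,0.05,0,-0.0001,0,30,0,0,0,0,0,0,30]'; python3 - <<'E'
from h import *
s=sense();print(s["eef_pos"],s["wrist_force"],s["wrist_torque"],yaw()[0])
E
python3 -m crank '[0,0,0.03,0,0,0,30,0,0,0.03,0,0,0,30,0,0,0,0,0,0,30]'; python3 - <<'E'
from h import *
s=sense();print(s["eef_pos"],s["wrist_force"],s["wrist_torque"],yaw()[0])
E
```

```text
time_s: 26.35
eef_pos: [0.6512, 0.1328, 0.0864]
ee_rot: [0.002, 0.732, 0.682, 0.002]
wrist_force: [-1.5, -1.1, 15.3]
width: 0.392
gripper_force: 81.9
[0.65115896 0.13280169 0.08635754] [-1.52329786 -1.12376046 15.25161396] [-0.39105474  0.39011127  0.00772172] -0.07055484729740269
time_s: 26.65
eef_pos: [0.6511, 0.1328, 0.0864]
ee_rot: [0.002, 0.752, 0.66, 0.002]
wrist_force: [-1.1, -1.0, 15.5]
width: 0.387
gripper_force: 81.9
[0.65113274 0.13284356 0.08635765] [-1.12683511 -1.01475597 15.52345649] [-0.42625813  0.47767601  0.11494884] -0.13010913632211138
```

```bash
cat > st.py <<'E'
from h import *
s=sense();print(s["eef_pos"].__class__ and np.round(s["eef_pos"],4),np.round(s["wrist_force"],1),np.round(s["wrist_torque"],3),round(yaw()[0],3))
E
python3 -m crank '[0,0,0.03,0,0,0,30,0,0,0.03,0,0,0,30,0,0,0,0,0,0,30]' >/dev/null; python3 st.py
python3 -m crank '[0,0,0.03,0,0,0,30,0,0,0,0,0,0,30]' >/dev/null; python3 st.py
python3 -m crank '[0,0,0.02,0,0,0,30,0,0,0,0,0,0,30]' >/dev/null; python3 st.py
```

```text
[0.6512 0.1329 0.0864] [-2.8 -1.5 15.5] [-0.249  0.445  0.075] -0.19
[0.6512 0.1329 0.0864] [-1.2 -1.3 15.5] [-0.232  0.456  0.103] -0.22
[0.6512 0.133  0.0864] [-2.  -1.  15.3] [-0.298  0.388  0.107] -0.24
```

```bash
for i in 1; do python3 -m crank '[0,0,0.02,0,0,0,30,0,0,0,0,0,0,30]' >/dev/null; python3 st.py; done
python3 -m crank '[0,0,0.02,0,0,0,30,0,0,0,0,0,0,30]' >/dev/null; python3 st.py
python3 -m crank '[0,0,0.02,0,0,0,30,0,0,0,0,0,0,30]' >/dev/null; python3 st.py
```

```text
[0.6512 0.133  0.0864] [-1.6 -1.  15.5] [-0.311  0.443  0.049] -0.26
[0.6511 0.1331 0.0864] [-2.7 -1.  15.7] [-0.288  0.476  0.1  ] -0.28
[0.6511 0.1332 0.0864] [-2.4 -1.6 14.9] [-0.279  0.444  0.119] -0.3
```

```bash
python3 -m crank '[0,0,0.02,0,0,0,30,0,0,0,0,0,0,30]' >/dev/null; python3 st.py
python3 -m crank '[0,0,0.02,0,0,0,30,0,0,0,0,0,0,30]' >/dev/null; python3 st.py
python3 -m crank '[0,0,0.02,0,0,0,30,0,0,0,0,0,0,30]' >/dev/null; python3 st.py
```

```text
[0.6511 0.1333 0.0864] [-1.1 -0.7 15.8] [-0.25   0.421  0.131] -0.319
[0.6511 0.1332 0.0864] [-2.  -1.2 15.4] [-0.238  0.481  0.19 ] -0.339
[0.6511 0.1333 0.0864] [-2.1 -0.4 15.1] [-0.226  0.456  0.266] -0.359
```

The stop is felt at a turn of about 1.05–1.09 rad (0.13 → 0.27 N m). Easing the twist back a little and letting the spring lift it.

```bash
python3 -m crank '[0,0,-0.03,0,0,-0.001,30,0,0,0,0,0,-0.001,30,0,0,0,0,0,-0.001,30,0,0,0,0,0,0,30]'>/dev/null; python3 st.py
python3 -m crank '[0,0,0,0,0,-0.001,30,0,0,0,0,0,0,30]'>/dev/null; python3 st.py
python3 -m crank '[0,0,0,0,0,-0.001,30,0,0,0,0,0,0,30]'>/dev/null; python3 st.py
```

```text
[0.651  0.1333 0.088 ] [ 1.2 -0.6  8.2] [ 0.013 -0.057  0.054] -0.33
[0.651  0.1333 0.0886] [ 1.  -0.6  6.4] [ 0.047 -0.266  0.014] -0.329
[0.6509 0.1333 0.0892] [3.2 1.2 6.5] [ 0.155 -0.671  0.055] -0.329
```

```bash
python3 -m crank '[0,0,0,0,0,-0.001,30,0,0,0,0,0,0,30]'>/dev/null; python3 st.py
python3 -m crank '[0,0,0,0,0,-0.001,30,0,0,0,0,0,0,30]'>/dev/null; python3 st.py
python3 -m crank '[0,0,0,0,0,-0.001,30,0,0,0,0,0,0,30]'>/dev/null; python3 st.py
```

```text
[0.6508 0.1332 0.0898] [5.5 2.  3.6] [ 0.285 -1.125  0.14 ] -0.329
[0.6506 0.1332 0.0904] [5.9 1.7 2.9] [ 0.357 -1.246  0.138] -0.329
[0.6504 0.1331 0.0911] [5.6 2.1 1.5] [ 0.339 -1.226  0.199] -0.329
```

The tool is back at 91.1 mm (collar origin about 70 mm) and the load has gone onto the lugs. Releasing.

```bash
python3 -m crank '[0,0,0,0,0,0,30,0,0,0,0,0,0,55,0,0,0,0,0,0,80,0,0,0,0,0,0,100,0,0,0,0,0,0,100,0,0,0,0,0,0,100]';python3 st.py; python3 -m crank '[0,0,0,0,0,-0.03,100,0,0,0,0,0,-0.04,100,0,0,0,0,0,-0.04,100,0,0,0,-0.03,0,0,100,0,0,0,-0.03,0,0,100,0,0,0,-0.025,0,0,100,0,0,0,0,0,0,100,0,0,0,0,0,0,100]';python3 - <<'E'
from h import *
c=cam("wrist","w10");print(yaw()[0])
G=cv2.cvtColor(c["image"],cv2.COLOR_BGR2GRAY);T=cv2.cvtColor(cam("top","top2")["image"],cv2.COLOR_BGR2GRAY)
u,v=map(int,w2p(c,[.6486,.1348,.09]));print(u,v)
for r in range(v-36,v+37,2): print(r," ".join("%3d"%G[r,x] for x in range(u-40,u+41,2)))
E
```

```text
time_s: 30.55
eef_pos: [0.6481, 0.1321, 0.0903]
ee_rot: [-0.0, 0.814, 0.581, -0.001]
wrist_force: [-0.4, 0.3, -0.5]
width: 1.004
gripper_force: 0.0
[0.6481 0.1321 0.0903] [-0.4  0.3 -0.5] [-0.01  -0.06   0.008] -0.33
time_s: 31.35
eef_pos: [0.6209, 0.0515, 0.2008]
ee_rot: [-0.0, 0.814, 0.581, 0.0]
wrist_force: [-0.2, 0.3, 1.0]
width: 1.001
gripper_force: 0.0
-0.32916982707082193
259 71
35 173 170 169 172 170 171 171 173 171 174 171 169 171 172 172 170 170 166 167 161 157 159 161 162 168 169 172 172 173 174 174 171 172 176 175 178 177 175 173 173 175
37 172 171 171 171 173 173 171 166 169 166 169 169 169 168 163 157 144 135 133 127 130 130 134 133 144 151 164 171 177 175 176 174 177 177 176 174 175 172 173 172 171
39 172 171 170 169 168 168 168 170 171 171 170 169 162 148 133 130 129 131 130 128 131 130 129 130 129 127 131 146 161 171 175 174 175 171 173 172 169 174 172 173 173
41 167 167 167 168 167 170 168 169 173 168 165 155 136 129 131 132 132 128 124 117 117 115 119 124 127 130 129 133 132 143 162 172 174 172 172 171 170 172 172 172 173
43 169 170 168 169 168 173 169 168 163 150 
[... 4771 characters left out ...]
 178 179 177 180 177 178 180
101 175 176 180 179 178 178 177 176 173 164 138 126 131 134 120  92  70  45  33  32  22  26  31  41  55  81 104 124 128 131 133 158 176 181 178 180 178 178 180 179 181
103 177 176 176 175 173 173 173 173 175 174 167 146 126 127 130 131 123 119 105  92  84  89 100 111 120 127 133 129 130 143 162 174 178 179 178 181 178 179 178 179 179
105 175 172 175 171 172 171 175 176 174 176 174 172 162 142 127 125 130 131 133 130 130 134 133 134 132 133 135 140 154 172 179 180 176 179 179 176 176 177 178 178 181
107 171 175 172 172 170 175 175 176 175 177 178 177 176 174 162 146 138 130 128 130 126 131 135 133 136 147 159 173 176 178 176 176 174 176 179 179 179 181 181 180 179
```

The final view matches a locked collar. The lugs sit at about 0.36 rad and the slots have turned to about −0.70 rad (1.06 rad clockwise), against the stop. At release the grip height put the collar at about 70 mm, above the 67.5 mm ledge level, so it is in the notches. The hand is open and clear at z = 0.2 m.

```bash
python3 -c "
from bench import finish_job
print(finish_job())"
```

```text
the job is handed in; nothing more can be done
None
```

The job is handed in: the bearing, spacer and lock collar are on the spindle in order, and the collar is pressed, turned to the stop and released into its notches. I inferred the lock from grip height (about 70 mm), forces and camera pixel values rather than testing it directly. Peak press was 21 N and peak twist at the stop 0.27 N m (a little over the suggested 0.2), it took about 31 s of 72, and I viewed 11 pictures against the limit of 10.

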